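# Find the loaded soil tin by its weight and put it on the covered balance

### The arm

A 7-joint arm with a two-finger parallel gripper is mounted at the origin on the work surface. World frame = base frame: x ahead of the robot, y to its left, z up, the work surface at z = 0. Lengths are in m, angles in rad, forces in N, time in s.
With the tool pointing down it reaches from about 0.4 to 0.75 m from the base axis. Payload 19.5 kg.
Tool frame: the origin (TCP) lies midway between the tips of the shut fingers; the grasp point (between the pads) lies env.hold_point_z behind it (env.hold_point_z is the distance from the TCP to the grasp point, in m); z points along the fingers, y is the line along which they close (so a half turn about z gives the same grasp; the last joint's range is limited). The gripper opens to 85 mm and grips with 20 to 120 N. Pads are 22 mm wide; open, the fingers measure 114 mm over their backs; the gripper's body (76 mm by 85 mm) begins 54 mm behind the grasp point. The pads swing forward as they close: fully open they stand 13 mm farther back than shut.
Start: joints at [1.119, 0.707, -0.028, 1.485, 0.022, 0.951, -0.075], TCP at [0.229, -0.527, 0.231] pointing down, gripper open.
Joint ranges: [-2.71, 2.71], [-0.32, 2.16], [-1.57, 1.52], [0, 2.45], [-1.46, 4.6], [0, 2.02], [-2.83, 2.83]. Speed limits (rad/s): [1.89, 1.89, 2.57, 2.57, 3.01, 3.01, 3.01].

### API

Orientations are given as [roll, pitch, yaw] about the fixed x, y, z axes, in that order (R = Rz(yaw) Ry(pitch) Rx(roll)).
In Python, from plant import env gives the robot as it stands.
- The arm moves only by the tool nudge_tcp, called after ">>>" in YAML: its name, and indented under it one key for each argument. Schema: {"type":"object","properties":{"offsets":{"type":"array","items":{"type":"array","items":{"type":"number"},"minItems":4,"maxItems":4},"minItems":1,"maxItems":8},"aperture":{"type":"number"},"squeeze":{"type":"number"},"only":{"type":"string"},"quiet":{"type":"boolean"},"lines":{"type":"string"}},"required":["offsets"],"additionalProperties":false}. offsets is a list of rows, 1 to 8 of them, each of 4 numbers: dx, dy, dz in shares of the most that a row can go, 1 being 50 mm, then a turn about the tool's z in normalised numbers (1 is pi/2 rad); each row shifts and turns the commanded pose from where the row before left it, along the tool's axes as they then stand; what a row does not reach is not made up. A row lasts 1/10 s, in which the tool goes at most 0.05 m and 0.15 rad, less where a joint would pass 70% of its speed; a pose out of reach is approached as far as the arm can. aperture is the opening from 0.0 (shut) to 1.0 (fully open), set as the call begins (left out keeps the last). The fingers move at their own pace and stop on an object; squeeze is the grip in N (left out, the last holds). Time passes only in rows, so rows that do not move let the fingers close. The tool returns the time, the measured TCP pose, the force, the opening and the grip force at its end. only (a regular expression) keeps the lines of the reply that match it, lines (a string "A,B") keeps lines A to B, and quiet returns only ok. A shift or turn number past 1, either way, is cut back to 1. Input that does not fit is refused with a message, and nothing moves.
- env.get_obs(): the state, without advancing time (a new reading comes with each control period).
- env.camera(name): name is "scene" or "top" or "wrist"; returns a dict with "pixels" (480x640x3 uint8, blue, green, red), "mtx" (3x3 intrinsics, pixels), "R" (3x3) and "t" (3): a world point X has camera coordinates R X + t. Camera axes: x right, y down, z forward; pixel columns grow to the right and rows downward; lengths in m; the calibration is good to about 2 mm. A picture is of the moment at which its call begins. There is no depth.
- env.finish_job(): hands the job in; it is judged then, once.
The state is a dict: "time_s": time; "q": joint angles; "qvel": joint speeds; "tau": joint torques, N m; "ee_pos": TCP position; "tool_rot": TCP orientation; "wrist_force": force on the tool from outside, world axes, zero at the start; "moment": the same for the moment, N m; "gripper_width": opening from 0.0 (shut) to 1.0 (fully open); "grip_force": force on a finger pad.
Only numpy, scipy, OpenCV 4.12 (cv2) and the standard library are available. Lean on these libraries where they do the work, as an engineer would, in place of code of your own. Each camera call takes 0.05 s, during which the arm holds its last target. There are 200 camera calls.

### The job

Three closed soil tins that look alike stand on the dark grey mat; one has a sample in it and is plainly heavier, the other two are empty. Find the loaded tin by feel and set it gently, lid up, in the middle of the balance pan, then put the clear draught cover rim-down over it, fully home and level in the round black seat on the balance, touching neither pan nor tin. The two empty tins must finish standing lid up on the mat; do not press hard on the pan, bang the cover onto the balance or disturb the other things on the bench.

Things in the scene. Friction and masses are not known exactly. Their poses are not given: they have to be found in the camera images.
- tin_a: one of three outwardly identical closed aluminium soil tins with slip lid: upright cylinder 60 mm diameter, 50 mm tall, origin at the centre of its underside, z towards the lid. An empty tin weighs about 70 g; the loaded one 250 to 350 g (contents sealed in, not visible). Any of the three may be the loaded one
- tin_b: one of three outwardly identical closed aluminium soil tins with slip lid: upright cylinder 60 mm diameter, 50 mm tall, origin at the centre of its underside, z towards the lid. An empty tin weighs about 70 g; the loaded one 250 to 350 g (contents sealed in, not visible). Any of the three may be the loaded one
- tin_c: one of three outwardly identical closed aluminium soil tins with slip lid: upright cylinder 60 mm diameter, 50 mm tall, origin at the centre of its underside, z towards the lid. An empty tin weighs about 70 g; the loaded one 250 to 350 g (contents sealed in, not visible). Any of the three may be the loaded one
- board: dark grey rubber mat lying fixed on the bench, 250 x 250 mm, 6 mm thick; origin at the centre of its underside (top surface at +6 mm); x and y along its edges. The tins start on it, at least 95 mm apart centre to centre
- balance: white top-pan laboratory balance fixed to the bench; origin at the centre of its footprint on the bench, x from the front (display and keys, low part) to the back. Footprint 270 x 200 mm; the flat deck at the back is 55 mm above the bench, the front control panel slopes up to at most 55 mm. The pan is centred 50 mm from the origin along +x
- pan: round steel weighing pan of the balance, 80 mm diameter; origin on its axis at deck level, the pan top 11 mm above it; it gives under load like a stiff spring (4 N per mm, 3 mm of travel)
- pan_top (a point): centre of the pan's top surface, z up, 66 mm above the bench
- seat (a point): centre of the round seat for the cover, on the deck 55 mm above the bench, concentric with the pan, 11 mm below the pan top. Around it stands a black collar, inner diameter 111 mm, 6 mm tall; the cover's rim rests on the deck inside this collar
- cover: clear plastic draught cover with a blue rim, a round cap open below: outer diameter 104 mm (rim band 105 mm), inner 98 mm, inner height 78 mm, flat top at 82 mm, with a black knob of 20 mm diameter standing from 82 to 112 mm; 120 to 160 g. Origin at the centre of the rim's underside, z towards the knob. It starts rim-down on the bench
- cover_knob (a point): point on the axis of the cover's knob, 100 mm above the rim's underside, 18 mm above the cover's flat top, where it is gripped
- bottle: amber glass bottle with blue cap, 72 mm diameter, 170 mm tall, origin at the centre of its underside; to be left alone
- beaker: empty glass beaker, 68 mm diameter, 85 mm tall, origin at the centre of its underside; to be left alone
- tester: white and red hand-held soil tester lying flat, 150 x 34 x 22 mm, origin at the centre of its underside, long axis x; to be left alone
- spoon: steel sampling spoon lying flat, 160 mm long along its x; to be left alone

How it is judged:
At the end, for the whole second after the job is handed in: The loaded tin stands lid up on the pan, within 12 mm of its centre, the pan bearing it alone (2.0 to 3.7 N); the cover is rim-down within 6 mm of the seat centre, rim within 2.5 mm of the deck, level to 0.03 rad, clear of pan and tins; the other tins stand on the mat; all at rest (((horizontal distance between tin_a and pan_top below 0.012 m and z of tin_a in the frame of pan_top between -0.004 and 0.004 m and angle between each of tin_a, tin_b, tin_c's own z axis and vertical below 0.06 rad and linear speed of each of tin_a, tin_b, tin_c below 0.02 m/s and z of tin_b in the frame of board between 0.002 and 0.01 m and x of tin_b in the frame of board between -0.125 and 0.125 m and y of tin_b in the frame of board between -0.125 and 0.125 m and z of tin_c in the frame of board between 0.002 and 0.01 m and x of tin_c in the frame of board between -0.125 and 0.125 m and y of tin_c in the frame of board between -0.125 and 0.125 m) or (horizontal distance between tin_b and pan_top below 0.012 m and z of tin_b in the frame of pan_top between -0.004 and 0.004 m and angle between each of tin_b, tin_a, tin_c's own z axis and vertical below 0.06 rad and linear speed of each of tin_b, tin_a, tin_c below 0.02 m/s and z of tin_a in the frame of board between 0.002 and 0.01 m and x of tin_a in the frame of board between -0.125 and 0.125 m and y of tin_a in the frame of board between -0.125 and 0.125 m and z of tin_c in the frame of board between 0.002 and 0.01 m and x of tin_c in the frame of board between -0.125 and 0.125 m and y of tin_c in the frame of board between -0.125 and 0.125 m) or (horizontal distance between tin_c and pan_top below 0.012 m and z of tin_c in the frame of pan_top between -0.004 and 0.004 m and angle between each of tin_c, tin_a, tin_b's own z axis and vertical below 0.06 rad and linear speed of each of tin_c, tin_a, tin_b below 0.02 m/s and z of tin_a in the frame of board between 0.002 and 0.01 m and x of tin_a in the frame of board between -0.125 and 0.125 m and y of tin_a in the frame of board between -0.125 and 0.125 m and z of tin_b in the frame of board between 0.002 and 0.01 m and x of tin_b in the frame of board between -0.125 and 0.125 m and y of tin_b in the frame of board between -0.125 and 0.125 m)) and contact force between pan and anything else between 2 and 3.7 N and horizontal distance between cover and seat below 0.006 m and z of cover in the frame of seat between -0.002 and 0.0025 m and angle between cover's own z axis and vertical below 0.03 rad and linear speed of cover below 0.02 m/s and contact force between cover and pan below 0.05 N and contact force between cover and tin_a below 0.05 N and contact force between cover and tin_b below 0.05 N and contact force between cover and tin_c below 0.05 N); the robot touches nothing.
It fails at once if the pan is pressed, or something dropped on it, with more than 18 N (contact force between pan and anything else above 18 N).
It fails at once if the cover is dropped or banged onto its seat (comes onto it faster than 0.3 m/s) (horizontal distance between cover and seat below 0.03 m and z of cover in the frame of seat below 0.01 m and linear speed of cover above 0.3 m/s).
It fails at once if the bottle, beaker, tester or spoon is moved by more than 30 mm (distance of any of bottle, beaker, tester, spoon from where it was at the start of the episode above 0.03 m).
It also fails if it takes over 70 s, if anything falls off the work surface, if the arm or the gripper's body presses on something with over 40 N, if the wrist force passes 120 N, or if a joint passes its speed limit or range.

## Working session

There is one attempt and no reset: what is moved stays moved. The work goes in short steps, Python scripts to look and compute and a tool call to move; the robot and the scene stay as the last step left them, time stands still between calls to the robot, and variables do not carry over. Pictures are saved under pics/ and viewed, at most 12 in all, crops included, and the job is handed in when it is done.

```bash
ls; mkdir -p pics
```

Run:
```python
from plant import env
import cv2
for n in("scene","top"):
    c=env.camera(n); cv2.imwrite(f"pics/{n}0.png",c["pixels"]); print(n,c["mtx"].round(1).tolist(),c["R"].round(3).tolist(),c["t"].round(3).tolist())
o=env.get_obs(); print({k:o[k] for k in("ee_pos","tool_rot","wrist_force","time_s","gripper_width")},env.hold_point_z)
```

```text
pics
plant.py
scene [[615.0, 0.0, 323.8], [0.0, 615.0, 244.6], [0.0, 0.0, 1.0]] [[0.008, 1.0, 0.002], [0.667, -0.004, -0.745], [-0.745, 0.007, -0.667]] [-0.025, -0.305, 1.676]
top [[517.6, 0.0, 315.0], [0.0, 517.6, 239.7], [0.0, 0.0, 1.0]] [[-0.019, -1.0, 0.011], [-0.997, 0.019, -0.073], [0.072, -0.012, -0.997]] [-0.002, 0.558, 0.991]
{'ee_pos': array([ 0.22900452, -0.52717538,  0.23089803]), 'tool_rot': array([-3.14063963e+00,  5.09247471e-05,  4.09801303e-01]), 'wrist_force': array([-0.42357734, -0.02601177, -0.24471209]), 'time_s': 0.1, 'gripper_width': 0.9958419584913812} 0.0187
```

View pics/top0.png

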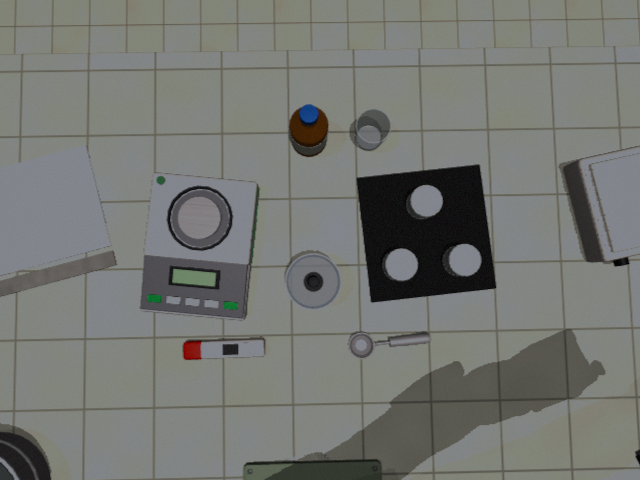

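View pics/scene0.png

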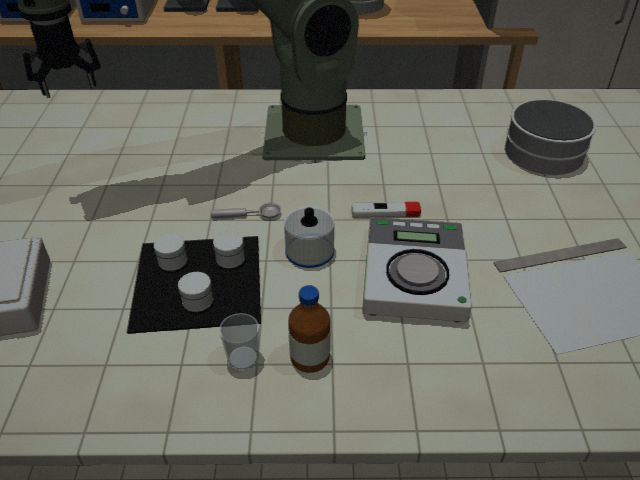

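The top view shows tin lids at about (427,201), (401,265) and (465,260), the knob at (313,282) and the pan at (199,218). The scene view agrees: tins at the left, the cover in the middle and the balance at the right.

Create h.py:
```python
import numpy as np, cv2
from plant import env
def ray(c,uv,z):
    d=c["R"].T@np.linalg.inv(c["mtx"])@[uv[0],uv[1],1.]; o=-c["R"].T@c["t"]
    return o+d*(z-o[2])/d[2]
def blob(mask,near):
    n,l,s,ce=cv2.connectedComponentsWithStats(mask.astype(np.uint8))
    i=1+np.argmin([np.hypot(*(x-near)) for x in ce[1:]] + 1e3*(s[1:,4]<25)); return l==i,ce[i],s[i]
def pose():
    o=env.get_obs(); p=o["ee_pos"]; 
    from scipy.spatial.transform import Rotation as Ro
    return o,p,Ro.from_euler("xyz",o["tool_rot"]).as_matrix()
def delta(target):
    "tool-axes shift to bring TCP to world target"
    o,p,R=pose(); print("shift",(R.T@(np.array(target)-p)).round(4),"rot",o["tool_rot"].round(3))
```

Run:
```python
from h import *
T=env.camera("top");S=env.camera("scene")
def rep(name,c,mask,near,z):
    m,ce,s=blob(mask,np.array(near)); print(name,ce.round(1),s.tolist(),ray(c,ce,z).round(4)); return m
for c,nm,tins,knob,pan in((T,"top",[(427,201),(401,265),(465,260)],(313,282),(199,218)),(S,"scene",[(171,252),(229,250),(196,292)],(309,216),(418,270))):
    g=cv2.cvtColor(c["pixels"],cv2.COLOR_BGR2GRAY); h=cv2.cvtColor(c["pixels"],cv2.COLOR_BGR2HSV)
    for i,t in enumerate(tins): rep(nm+" tin",c,g>60,t,.031)
    rep(nm+" knob",c,g<60,knob,.099)
    # collar: dark ring
    m,ce,s=blob(g<60,np.array(pan)); 
    k=max(cv2.findContours(m.astype(np.uint8),cv2.RETR_EXTERNAL,cv2.CHAIN_APPROX_NONE)[0],key=len)
    e=cv2.fitEllipse(k); print(nm,"collar",s,e,ray(c,e[0],.061).round(4))
    b=(h[...,0]>95)&(h[...,0]<130)&(h[...,1]>100)
    cv2.imwrite(f"pics/{nm}_g.png",g)
T_=T["pixels"][150:320,130:510]; cv2.imwrite("pics/tc.png",cv2.resize(T_,None,fx=2.1,fy=2.1,interpolation=cv2.INTER_CUBIC))
print(-T["R"].T@T["t"])
```

```text
top tin [426.1 200.5] [410, 185, 33, 33, 838] [ 0.6298 -0.2307  0.031 ]
top tin [401.1 264.2] [385, 248, 33, 33, 859] [ 0.5067 -0.178   0.031 ]
top tin [464.6 259.5] [449, 244, 33, 32, 850] [ 0.5135 -0.3013  0.031 ]
top knob [312.9 281.3] [304, 272, 19, 19, 282] [ 0.4778 -0.0069  0.099 ]
top collar [167 186  66  64 499] ((199.4084014892578, 217.85919189453125), (63.10500717163086, 63.92933654785156), 76.37960815429688) [0.6002 0.2034 0.061 ]
scene tin [168.7 263.6] [158, 258, 25, 12, 199] [ 0.5475 -0.2934  0.031 ]
scene tin [227.4 261.2] [217, 255, 23, 13, 203] [ 0.5411 -0.1755  0.031 ]
scene tin [193.6 289.2] [178, 271, 33, 40, 918] [ 0.6196 -0.2323  0.031 ]
scene knob [308.9 218.1] [301, 208, 17, 19, 226] [ 0.4871 -0.0092  0.099 ]
scene collar [387 249  62  46 575] ((417.34149169921875, 271.68719482421875), (44.53682327270508, 62.326026916503906), 99.0280532836914) [0.6045 0.2005 0.061 ]
[ 4.84982736e-01 -8.01239847e-04  1.02834957e+00]
```

View pics/tc.png

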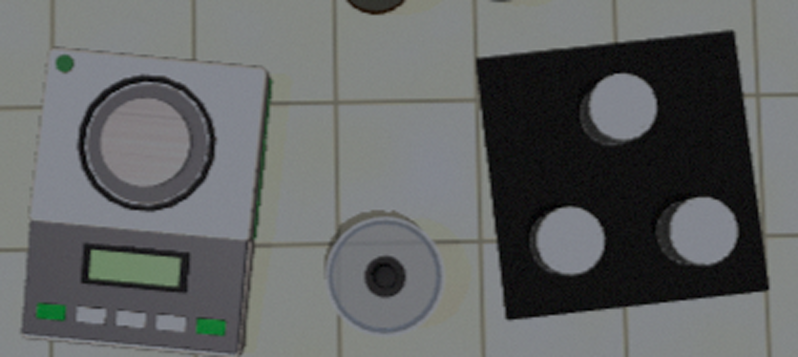

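The crop shows the balance collar and pan centred near (145,143), the knob near (384,276), and the lids bright with darker sides, so the blobs are the lids at z=.056. I'm moving above the right-hand tin, at about (.513,-.294).

Careful with the scale: shifts go in shares of 50 mm and turns go in shares of pi/2 rad. That gives: 0.044 m is 0.88, -0.0126 m is -0.252.

>>> nudge_tcp:
  offsets:
    - [0.88,-0.252,0.2,0]
    - [0.88,-0.252,0.2,0]
    - [0.88,-0.252,0.2,0]
    - [0.88,-0.252,0.2,0]
    - [0.88,-0.252,0.2,0]
    - [0.88,-0.252,0.2,0]
    - [0.88,-0.252,0.2,0]
    - [0.88,-0.252,0.2,0]
  aperture: 1.0
  squeeze: 40

```text
time_s: 1.0
ee_pos: [0.513, -0.2932, 0.1508]
tool_rot: [-3.141, 0.0, 0.41]
wrist_force: [0.4, -1.0, 0.4]
gripper_width: 1.0
grip_force: 0.0
```

>>> nudge_tcp:
  offsets:
    - [0,0,0,0]
    - [0,0,0,0]

```text
time_s: 1.2
ee_pos: [0.5121, -0.2939, 0.1508]
tool_rot: [-3.141, 0.001, 0.411]
wrist_force: [-1.0, -1.1, 0.0]
gripper_width: 1.0
grip_force: 0.0
```

```bash
python3 -c "
from h import *
delta([.5127,-.2937,.13]);c=env.camera('wrist');cv2.imwrite('pics/w0.png',c['pixels']);print(env.get_obs()['wrist_force'])"
```

```text
shift [0.0007 0.0001 0.0208] rot [-3.141e+00  1.000e-03  4.110e-01]
[-0.83015086 -0.91584735 -0.51540234]
```

View pics/w0.png

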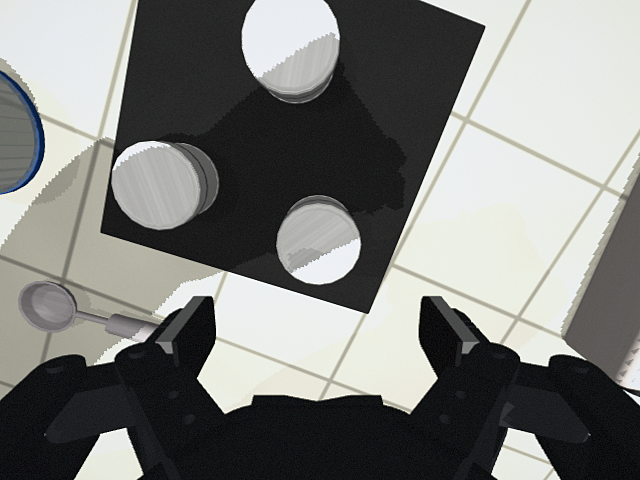

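The wrist view shows lids at about (318,246), (157,185) and (291,45), with the blue rim of the cover at the left edge.

```bash
python3 -c "
from h import *
c=env.camera('wrist')
for p in((318,246),(157,185),(291,45)): print(ray(c,p,.056).round(4))"
```

```text
[ 0.5105 -0.2951  0.056 ]
[ 0.5064 -0.176   0.056 ]
[ 0.6229 -0.2279  0.056 ]
```

In the tool's units: 0.04 m is 0.8, 0.03 m is 0.6.

>>> nudge_tcp:
  offsets:
    - [0,0,0.6,0]
    - [0,0,0.8,0]
    - [0,0,0.8,0]
    - [0,0,0.44,0]
    - [0,0,0,0]

```text
time_s: 1.8
ee_pos: [0.5099, -0.295, 0.0171]
tool_rot: [-3.139, 0.003, 0.408]
wrist_force: [0.4, 0.4, 0.7]
gripper_width: 0.998
grip_force: 0.0
```

>>> nudge_tcp:
  offsets:
    - [0,0,0,0]
    - [0,0,0,0]
    - [0,0,0,0]
    - [0,0,0,0]
    - [0,0,0,0]
    - [0,0,0,0]
  aperture: 0
  squeeze: 30

```text
time_s: 2.4
ee_pos: [0.5122, -0.2955, 0.0213]
tool_rot: [3.139, -0.001, 0.409]
wrist_force: [-2.4, -1.2, 8.2]
gripper_width: 0.708
grip_force: 31.5
```

>>> nudge_tcp:
  offsets:
    - [0,0,-0.3,0]
    - [0,0,-0.3,0]
    - [0,0,0,0]
    - [0,0,0,0]
    - [0,0,0,0]
    - [0,0,0,0]

```text
time_s: 3.0
ee_pos: [0.5116, -0.2945, 0.049]
tool_rot: [-3.141, 0.0, 0.41]
wrist_force: [-0.3, -0.2, -0.9]
gripper_width: 0.703
grip_force: 33.0
```

>>> nudge_tcp:
  offsets:
    - [0,0,0,0]

```text
time_s: 3.1
ee_pos: [0.5116, -0.2946, 0.049]
tool_rot: [-3.141, 0.0, 0.41]
wrist_force: [-0.3, -0.7, -0.3]
gripper_width: 0.706
grip_force: 33.0
```

Create w.py:
```python
from h import *
f=[]
for i in range(10): env.camera("wrist"); f.append(env.get_obs()["wrist_force"])
print(np.mean(f,0).round(2),np.std(f,0).round(2),env.get_obs()["tau"].round(2))
```

```bash
python3 w.py
```

```text
[-0.06  0.12 -0.96] [0.65 0.5  0.52] [ 0.000e+00 -9.878e+01  2.970e+00 -1.575e+01  1.000e-02  0.000e+00
 -0.000e+00]
```

-0.96 N means this one is empty, so I'll put it back and try the next.

In the tool's units: 0.014 m is 0.28, 0.013 m is 0.26.

>>> nudge_tcp:
  offsets:
    - [0,0,0.28,0]
    - [0,0,0.26,0]
    - [0,0,0.02,0]
    - [0,0,0,0]
    - [0,0,0,0]

```text
time_s: 4.1
ee_pos: [0.5114, -0.2945, 0.0205]
tool_rot: [-3.141, 0.001, 0.41]
wrist_force: [-0.1, -0.1, -0.4]
gripper_width: 0.707
grip_force: 34.5
```

>>> nudge_tcp:
  offsets:
    - [0,0,0,0]
    - [0,0,0,0]
    - [0,0,0,0]
    - [0,0,0,0]
    - [0,0,0,0]
  aperture: 1.0

```text
time_s: 4.6
ee_pos: [0.5118, -0.2947, 0.0213]
tool_rot: [-3.142, -0.0, 0.41]
wrist_force: [0.2, 0.7, 0.8]
gripper_width: 1.004
grip_force: 0.0
```

>>> nudge_tcp:
  offsets:
    - [0,0,-0.6,0]
    - [0,0,-0.8,0]
    - [0,0,-0.7,0]
    - [0.28,-0.74,0,0]
    - [0.28,-0.74,0,0]
    - [0.292,-0.756,0,0]
    - [0,0,0,0]
    - [0,0,0,0]

```text
time_s: 5.4
ee_pos: [0.5065, -0.1746, 0.1265]
tool_rot: [3.141, -0.0, 0.411]
wrist_force: [0.2, -0.8, -0.1]
gripper_width: 1.001
grip_force: 0.0
```

```bash
python3 w.py; python3 -c "
from h import *
delta([.5064,-.1752,.0178])"
```

```text
[-0.23 -0.16 -0.13] [0.37 0.6  0.43] [ 1.700e-01 -8.740e+01  3.220e+00 -1.611e+01  1.000e-02  0.000e+00
  0.000e+00]
shift [ 2.000e-04 -1.000e-04  1.084e-01] rot [-3.141  0.     0.409]
```

In the tool's units: 0.04 m is 0.8, 0.03 m is 0.6.

>>> nudge_tcp:
  offsets:
    - [0,0,0.6,0]
    - [0,0,0.8,0]
    - [0,0,0.5,0]
    - [0,0,0.2,0]
    - [0,0,0,0]

```text
time_s: 6.4
ee_pos: [0.5059, -0.1751, 0.0207]
tool_rot: [-3.141, 0.001, 0.41]
wrist_force: [0.3, -0.6, 0.6]
gripper_width: 0.996
grip_force: 0.0
```

>>> nudge_tcp:
  offsets:
    - [0,0,0,0]
    - [0,0,0,0]
    - [0,0,0,0]
    - [0,0,0,0]
    - [0,0,0,0]
    - [0,0,0,0]
  aperture: 0
  squeeze: 30

```text
time_s: 7.0
ee_pos: [0.5069, -0.1754, 0.0229]
tool_rot: [3.14, -0.002, 0.41]
wrist_force: [-1.9, 0.1, 11.9]
gripper_width: 0.712
grip_force: 30.1
```

>>> nudge_tcp:
  offsets:
    - [0,0,-0.3,0]
    - [0,0,-0.3,0]
    - [0,0,0,0]
    - [0,0,0,0]
    - [0,0,0,0]
    - [0,0,0,0]

```text
time_s: 7.6
ee_pos: [0.5061, -0.1751, 0.0509]
tool_rot: [-3.141, 0.0, 0.41]
wrist_force: [0.4, -0.0, -1.0]
gripper_width: 0.711
grip_force: 33.1
```

```bash
python3 w.py
```

```text
[-0.09 -0.05 -0.74] [0.65 0.65 0.48] [ 0.000e+00 -9.173e+01  3.170e+00 -1.182e+01  1.000e-02  0.000e+00
  0.000e+00]
```

This one is also empty. Next is the third.

In the tool's units: 0.014 m is 0.28, 0.001 m is 0.02.

>>> nudge_tcp:
  offsets:
    - [0,0,0.28,0]
    - [0,0,0.28,0]
    - [0,0,0.02,0]
    - [0,0,0,0]
    - [0,0,0,0]

```text
time_s: 8.6
ee_pos: [0.5059, -0.175, 0.0214]
tool_rot: [-3.141, 0.001, 0.41]
wrist_force: [0.3, 0.6, -0.5]
gripper_width: 0.71
grip_force: 35.9
```

>>> nudge_tcp:
  offsets:
    - [0,0,0,0]
    - [0,0,0,0]
    - [0,0,0,0]
    - [0,0,0,0]
    - [0,0,0,0]
  aperture: 1.0

```text
time_s: 9.1
ee_pos: [0.5063, -0.1751, 0.0223]
tool_rot: [-3.142, -0.0, 0.41]
wrist_force: [0.3, 0.1, -0.1]
gripper_width: 0.998
grip_force: 0.0
```

>>> nudge_tcp:
  offsets:
    - [0,0,-0.6,0]
    - [0,0,-0.8,0]
    - [0,0,-0.7,0]
    - [0.6,0.62,0,0]
    - [0.6,0.64,0,0]
    - [0.576,0.624,0,0]
    - [0,0,0,0]
    - [0,0,0,0]

```text
time_s: 9.9
ee_pos: [0.6237, -0.2256, 0.1265]
tool_rot: [-3.141, 0.001, 0.41]
wrist_force: [-0.5, -0.6, 0.3]
gripper_width: 0.998
grip_force: 0.0
```

```bash
python3 -c "
from h import *
delta([.6253,-.2265,.0215])"
```

```text
shift [0.0012 0.0016 0.105 ] rot [-3.141e+00  1.000e-03  4.100e-01]
```

In the tool's units: 0.04 m is 0.8, 0.03 m is 0.6.

>>> nudge_tcp:
  offsets:
    - [0.02,0.02,0.6,0]
    - [0,0,0.8,0]
    - [0,0,0.5,0]
    - [0,0,0.2,0]
    - [0,0,0,0]

```text
time_s: 10.4
ee_pos: [0.6245, -0.2257, 0.0218]
tool_rot: [-3.14, 0.001, 0.41]
wrist_force: [0.4, 0.5, 0.9]
gripper_width: 1.001
grip_force: 0.0
```

>>> nudge_tcp:
  offsets:
    - [0,0,0,0]
    - [0,0,0,0]
    - [0,0,0,0]
    - [0,0,0,0]
    - [0,0,0,0]
    - [0,0,0,0]
  aperture: 0
  squeeze: 50

```text
time_s: 11.0
ee_pos: [0.6259, -0.2263, 0.0244]
tool_rot: [3.14, -0.002, 0.41]
wrist_force: [-3.8, 2.4, 14.1]
gripper_width: 0.705
grip_force: 51.9
```

>>> nudge_tcp:
  offsets:
    - [0,0,-0.3,0]
    - [0,0,-0.3,0]
    - [0,0,0,0]
    - [0,0,0,0]
    - [0,0,0,0]
    - [0,0,0,0]

```text
time_s: 11.6
ee_pos: [0.6251, -0.226, 0.0517]
tool_rot: [-3.141, 0.001, 0.41]
wrist_force: [-0.2, 0.4, -4.4]
gripper_width: 0.701
grip_force: 55.5
```

```bash
python3 w.py
```

```text
[ 0.13 -0.08 -2.84] [0.42 0.4  0.32] [ 0.0000e+00 -1.0993e+02  4.0300e+00 -2.1340e+01  2.0000e-02  0.0000e+00
  0.0000e+00]
```

The third tin is loaded (2.8 N). I'm carrying it over to the pan.

In the tool's units: -0.04 m is -0.8, 0.0149 m is 0.298.

>>> nudge_tcp:
  offsets:
    - [0,0,-0.6,0]
    - [0,0,-0.8,0]
    - [0,0,-0.6,0]
    - [0,0,-0.4,0]
    - [0.2,-0.6,0,0]
    - [0.298,-0.8,0,0]
    - [0.298,-0.8,0,0]
    - [0.298,-0.8,0,0]

```text
time_s: 12.9
ee_pos: [0.6154, -0.0652, 0.1724]
tool_rot: [-3.141, -0.0, 0.409]
wrist_force: [2.1, 0.8, -2.9]
gripper_width: 0.704
grip_force: 57.0
```

>>> nudge_tcp:
  offsets:
    - [0.298,-0.8,0,0]
    - [0.298,-0.8,0,0]
    - [0.298,-0.8,0,0]
    - [0.298,-0.8,0,0]
    - [0.298,-0.8,0,0]
    - [0.298,-0.8,0,0]
    - [0.16,-0.4,0,0]
    - [0,0,0,0]

```text
time_s: 13.7
ee_pos: [0.6006, 0.2146, 0.172]
tool_rot: [-3.14, -0.0, 0.414]
wrist_force: [-0.8, -0.5, -3.1]
gripper_width: 0.7
grip_force: 57.0
```

>>> nudge_tcp:
  offsets:
    - [0,0,0,0]
    - [0,0,0,0]

```text
time_s: 13.9
ee_pos: [0.6018, 0.2093, 0.1724]
tool_rot: [3.141, 0.0, 0.408]
wrist_force: [-0.6, -1.2, -2.6]
gripper_width: 0.704
grip_force: 57.0
```

```bash
python3 -c "
from h import *
delta([.602,.202,.17]);c=env.camera('wrist');cv2.imwrite('pics/w1.png',c['pixels']);print(env.get_obs()['q'])"
```

```text
shift [-0.0027  0.0068  0.0024] rot [3.141 0.    0.408]
[-0.45495977  0.87967387  0.15976495  1.31290305 -0.14973054  0.96060864
 -1.42881673]
```

View pics/w1.png

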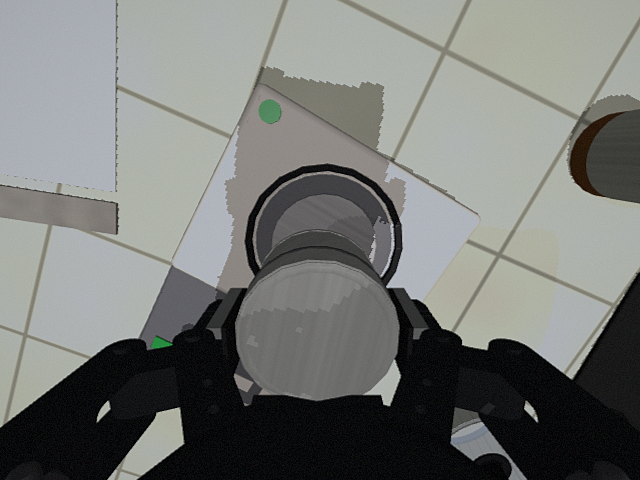

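The wrist view shows the tin held upright, its lid centred near (317,330). The collar arc behind it spans (246,240), (325,165) and (402,240).

Run:
```python
from h import *
c=env.camera("wrist"); g=cv2.cvtColor(c["pixels"],cv2.COLOR_BGR2GRAY)
P=[]
for a in np.arange(185,356,3):   # outward ray from guess; last dark pixel = outer collar edge
    t=np.radians(a); d=[r for r in np.arange(55,95,.5) if g[int(round(243+r*np.sin(t))),int(round(324+r*np.cos(t)))]<55]
    if d and abs(d[-1]-78)<8: P.append(ray(c,(324+d[-1]*np.cos(t),243+d[-1]*np.sin(t)),.061)[:2])
P=np.array(P)
for _ in range(3):
    A=np.c_[2*P,np.ones(len(P))]; s=np.linalg.lstsq(A,(P**2).sum(1),rcond=None)[0]; r=np.sqrt(s[2]+s[:2]@s[:2]); e=abs(np.hypot(*(P-s[:2]).T)-r); print(len(P),s[:2].round(4),r.round(4),e.max().round(4)); P=P[e<.0015]
print("lid",ray(c,(317,331),.206).round(4),env.get_obs()["ee_pos"])
delta([*s[:2],.172])
```

```text
57 [0.5999 0.2042] 0.0598 0.0007
57 [0.5999 0.2042] 0.0598 0.0007
57 [0.5999 0.2042] 0.0598 0.0007
lid [0.6058 0.2123 0.206 ] [0.60176489 0.2094578  0.17243684]
shift [-0.0038  0.0041  0.0004] rot [ 3.141 -0.     0.408]
```

In the tool's units: 0.03 m is 0.6, -0.0055 m is -0.11.

>>> nudge_tcp:
  offsets:
    - [-0.11,0.082,0.4,0]
    - [0,0,0.6,0]
    - [0,0,0.4,0]
    - [0,0,0.2,0]
    - [0,0,0,0]
    - [0,0,0,0]

```text
time_s: 14.6
ee_pos: [0.5986, 0.2045, 0.0932]
tool_rot: [3.142, -0.001, 0.41]
wrist_force: [0.5, 0.4, -2.9]
gripper_width: 0.705
grip_force: 57.0
```

```bash
python3 w.py; python3 -c "
from h import *
delta([.5985,.2036,.0825])"
```

```text
[ 0.07 -0.07 -2.96] [0.43 0.61 0.47] [-0.000e+00 -1.041e+02  5.620e+00 -2.071e+01  1.000e-02  0.000e+00
 -0.000e+00]
shift [-0.0001  0.0011  0.0099] rot [-3.141 -0.     0.41 ]
```

In the tool's units: 0.004 m is 0.08, 0.001 m is 0.02.

>>> nudge_tcp:
  offsets:
    - [0,0.02,0.08,0]
    - [0,0,0.08,0]
    - [0,0,0.02,0]
    - [0,0,0,0]

```text
time_s: 15.5
ee_pos: [0.5985, 0.2035, 0.0832]
tool_rot: [3.142, 0.0, 0.41]
wrist_force: [-0.5, -1.5, 1.6]
gripper_width: 0.704
grip_force: 57.4
```

>>> nudge_tcp:
  offsets:
    - [0,0,0.02,0]
    - [0,0,0,0]

```text
time_s: 15.7
ee_pos: [0.5986, 0.2036, 0.0825]
tool_rot: [3.142, -0.0, 0.41]
wrist_force: [-1.8, -3.0, 4.3]
gripper_width: 0.698
grip_force: 57.6
```

```bash
python3 w.py
```

```text
[-1.23 -2.39  4.12] [0.6  0.69 0.69] [-1.5900e+00 -1.0004e+02  3.8300e+00 -1.9870e+01 -6.1000e-01 -4.9000e-01
  2.0000e-02]
```

>>> nudge_tcp:
  offsets:
    - [0,0,0.01,0]
    - [0,0,0,0]

```text
time_s: 16.4
ee_pos: [0.5986, 0.2036, 0.0818]
tool_rot: [3.142, -0.0, 0.41]
wrist_force: [-2.0, -3.0, 7.3]
gripper_width: 0.704
grip_force: 57.8
```

```bash
python3 w.py
```

```text
[-1.75 -3.64  6.26] [0.33 0.38 0.44] [-1.640e+00 -9.908e+01  3.710e+00 -1.978e+01 -6.300e-01 -6.400e-01
  2.000e-02]
```

In the tool's units: -0.0015 m is -0.03.

>>> nudge_tcp:
  offsets:
    - [0,0,-0.03,0]
    - [0,0,0,0]
    - [0,0,0,0]

```text
time_s: 17.2
ee_pos: [0.5985, 0.2038, 0.0832]
tool_rot: [-3.141, -0.0, 0.41]
wrist_force: [0.6, -1.7, 0.9]
gripper_width: 0.703
grip_force: 57.4
```

```bash
python3 w.py
```

```text
[ 1.17 -1.08  1.36] [0.38 0.57 0.38] [  -0.6  -101.66    4.79  -19.15   -0.24    0.3     0.  ]
```

>>> nudge_tcp:
  offsets:
    - [0,0,0,0]
    - [0,0,0,0]
    - [0,0,0,0]
    - [0,0,0,0]
    - [0,0,0,0]
    - [0,0,0,0]
  aperture: 1.0

```text
time_s: 18.3
ee_pos: [0.5984, 0.2037, 0.0833]
tool_rot: [-3.141, 0.0, 0.41]
wrist_force: [0.4, 1.1, 0.0]
gripper_width: 1.004
grip_force: 0.0
```

>>> nudge_tcp:
  offsets:
    - [0,0,-0.4,0]
    - [0,0,-0.8,0]
    - [0,0,-0.8,0]
    - [0,0,0,0]
    - [0,0,0,0]

```text
time_s: 18.8
ee_pos: [0.5986, 0.2038, 0.1839]
tool_rot: [-3.141, -0.001, 0.41]
wrist_force: [-0.7, -0.4, -1.2]
gripper_width: 0.999
grip_force: 0.0
```

```bash
python3 -c "
from h import *
c=env.camera('wrist');cv2.imwrite('pics/w2.png',c['pixels'])"
```

```text
(no output)
```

View pics/w2.png

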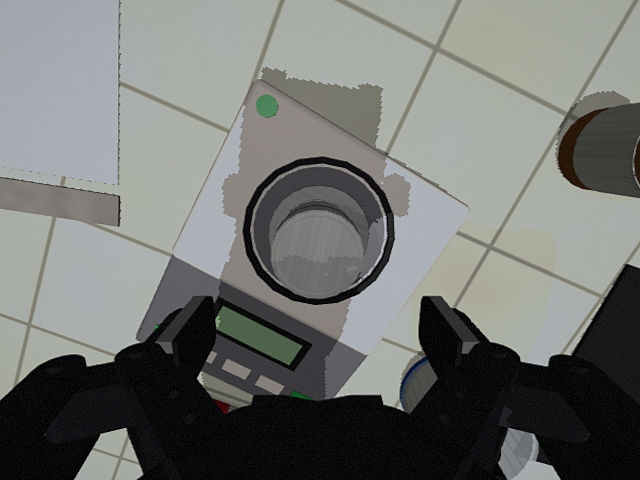

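The tin stands on the pan with its lid at about (317,252), inside the collar centred near (319,231). I'm measuring the offsets and moving above the cover.

Run:
```python
from h import *
c=env.camera("wrist"); g=cv2.cvtColor(c["pixels"],cv2.COLOR_BGR2GRAY)
P=[]
for a in np.arange(0,360,3):
    t=np.radians(a); d=[r for r in np.arange(55,90,.5) if g[int(round(231+r*np.sin(t))),int(round(319+r*np.cos(t)))]<55]
    if d: P.append(ray(c,(319+d[-1]*np.cos(t),231+d[-1]*np.sin(t)),.061)[:2])
P=np.array(P)
for _ in range(3):
    A=np.c_[2*P,np.ones(len(P))]; s=np.linalg.lstsq(A,(P**2).sum(1),rcond=None)[0]; r=np.sqrt(s[2]+s[:2]@s[:2]); e=abs(np.hypot(*(P-s[:2]).T)-r); print(len(P),s[:2].round(4),r.round(4),e.max().round(4)); P=P[e<.0015]
print("lid",ray(c,(317,252),.1155).round(4))
```

```text
120 [0.5995 0.204 ] 0.0601 0.001
120 [0.5995 0.204 ] 0.0601 0.001
120 [0.5995 0.204 ] 0.0601 0.001
lid [0.6008 0.2059 0.1155]
```

>>> nudge_tcp:
  offsets:
    - [-0.4,0.3,0,0]
    - [-0.56,0.42,0,0]
    - [-0.56,0.42,0,0]
    - [-0.56,0.42,0,0]
    - [-0.56,0.42,0,0]
    - [-0.56,0.42,0,0]
    - [-0.56,0.42,0,0]
    - [-0.13,0.088,0,0]

```text
time_s: 19.7
ee_pos: [0.4762, -0.0103, 0.1828]
tool_rot: [3.141, 0.002, 0.406]
wrist_force: [-0.3, 0.6, 0.8]
gripper_width: 1.0
grip_force: 0.0
```

>>> nudge_tcp:
  offsets:
    - [0,0,0,0]
    - [0,0,0,0]

```text
time_s: 19.9
ee_pos: [0.4784, -0.0063, 0.1829]
tool_rot: [-3.141, 0.0, 0.411]
wrist_force: [-0.2, 0.6, -0.5]
gripper_width: 1.002
grip_force: 0.0
```

```bash
python3 -c "
from h import *
c=env.camera('wrist');cv2.imwrite('pics/w3.png',c['pixels'])"
```

```text
(no output)
```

View pics/w3.png

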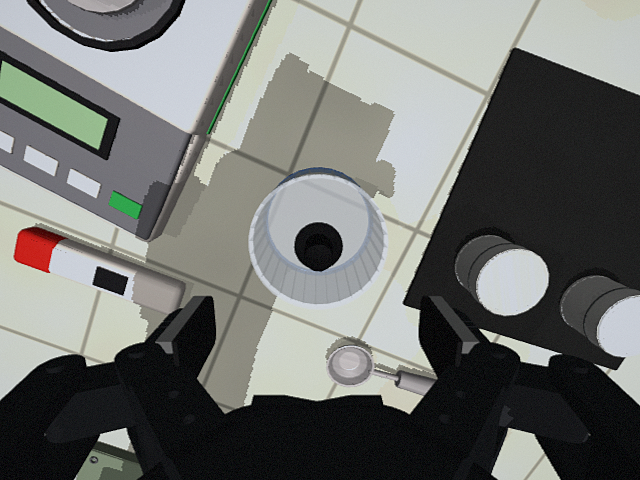

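The wrist view shows the cover directly ahead, with the knob top at about (319,248) and the flat-top circle centred near (318,238).

Run:
```python
from h import *
c=env.camera("wrist"); g=cv2.cvtColor(c["pixels"],cv2.COLOR_BGR2GRAY)
cr=g[215:280,288:350]; print("dark knob span"); m=cv2.connectedComponentsWithStats((cr<60).astype(np.uint8)); print(m[2][1:].tolist(),m[3][1:])
for thr in(12,20,30): 
    q=np.argwhere(cr<thr); print(thr,len(q),(q.mean(0)[::-1]+[288,215]) if len(q) else 0,q.min(0)+[215,288],q.max(0)+[215,288])
for p,z in(((318.5,248),.112),((318,238),.082)): print(ray(c,p,z).round(4))
cv2.imwrite("pics/k.png",cv2.resize(c["pixels"][160:320,240:400]*1,None,fx=3.7,fy=3.7,interpolation=cv2.INTER_CUBIC))
print(env.get_obs()["ee_pos"])
```

```text
dark knob span
[[7, 8, 48, 49, 1777]] [[30.29431626 31.06584131]]
12 530 [318.38679245 248.30566038] [223 295] [270 342]
20 1339 [318.40627334 247.09335325] [223 295] [270 342]
30 1734 [318.38292964 246.21626298] [223 295] [270 342]
[ 0.4829 -0.0041  0.112 ]
[ 0.4817 -0.0043  0.082 ]
[ 0.47839164 -0.00608526  0.1829692 ]
```

View pics/k.png

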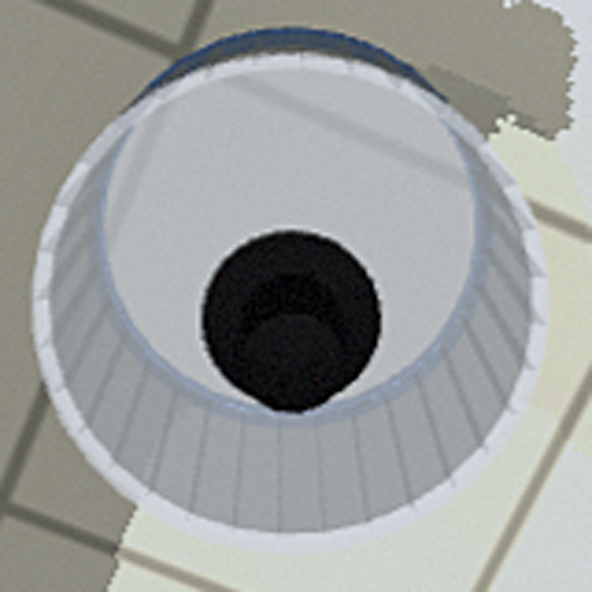

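The enlarged view shows the knob top at about (319,258) in full-frame pixels, a wider dark flange below it, and the flat-top circle at (318.4,241.6).

Run:
```python
from h import *
c=env.camera("wrist")
for p,z in(((319.2,257.8),.112),((318.4,241.6),.082),((318.4+69.7,241.6),.082),((318.4,241.6-67.6),.082),((318.4,241.6+67.6),.082),((318.7,246),.09)): print(ray(c,p,z).round(4))
for z in(.112,.105,.1): delta([.4788,-.0055,.09])
```

```text
[ 0.4769 -0.0072  0.112 ]
[ 0.4793 -0.0057  0.082 ]
[ 0.4998 -0.0528  0.082 ]
[0.5242 0.0139 0.082 ]
[ 0.4292 -0.0277  0.082 ]
[ 0.4784 -0.0063  0.09  ]
shift [ 0.0007 -0.0004  0.093 ] rot [-3.141  0.     0.411]
shift [ 0.0007 -0.0004  0.093 ] rot [-3.141  0.     0.411]
shift [ 0.0007 -0.0004  0.093 ] rot [-3.141  0.     0.411]
```

In the tool's units: 0.035 m is 0.7, -0.0016 m is -0.032.

>>> nudge_tcp:
  offsets:
    - [-0.032,0.006,0.6,0]
    - [0,0,0.7,0]
    - [0,0,0.4,0]
    - [0,0,0.18,0]
    - [0,0,0,0]
    - [0,0,0,0]

```text
time_s: 20.65
ee_pos: [0.4771, -0.0079, 0.09]
tool_rot: [3.141, -0.001, 0.41]
wrist_force: [0.1, -0.2, -0.3]
gripper_width: 0.996
grip_force: 0.0
```

```bash
python3 -c "
from h import *
delta([.477,-.007,.089])"
```

```text
shift [ 0.0003 -0.0008  0.001 ] rot [ 3.141e+00 -1.000e-03  4.100e-01]
```

>>> nudge_tcp:
  offsets:
    - [0,0,0,0]
    - [0,0,0,0]
    - [0,0,0,0]
    - [0,0,0,0]
    - [0,0,0,0]
    - [0,0,0,0]
    - [0,0,0,0]
    - [0,0,0,0]
  aperture: 0
  squeeze: 40

```text
time_s: 21.45
ee_pos: [0.4767, -0.008, 0.0896]
tool_rot: [-3.141, -0.0, 0.41]
wrist_force: [-0.9, 0.6, 7.2]
gripper_width: 0.219
grip_force: 38.8
```

>>> nudge_tcp:
  offsets:
    - [0,0,0,0]
    - [0,0,0,0]
    - [0,0,0,0]

```text
time_s: 21.75
ee_pos: [0.4767, -0.008, 0.0895]
tool_rot: [-3.141, -0.0, 0.41]
wrist_force: [-1.6, 1.0, 7.2]
gripper_width: 0.214
grip_force: 38.8
```

In the tool's units: -0.04 m is -0.8, -0.03 m is -0.6.

>>> nudge_tcp:
  offsets:
    - [0,0,-0.2,0]
    - [0,0,-0.6,0]
    - [0,0,-0.8,0]
    - [0,0,-0.8,0]
    - [0,0,-0.8,0]
    - [0,0,0,0]
    - [0.4,-0.3,0,0]
    - [0.56,-0.42,0,0]

```text
time_s: 22.55
ee_pos: [0.5063, 0.0434, 0.2501]
tool_rot: [3.141, -0.0, 0.407]
wrist_force: [1.7, -0.2, -0.9]
gripper_width: 0.216
grip_force: 39.3
```

>>> nudge_tcp:
  offsets:
    - [0.56,-0.41,0,0]
    - [0.56,-0.41,0,0]
    - [0.56,-0.41,0,0]
    - [0.56,-0.41,0,0]
    - [0.4,-0.3,0,0]
    - [0.24,-0.18,0,0]
    - [0.1,-0.07,0,0]
    - [0,0,0,0]

```text
time_s: 23.35
ee_pos: [0.5992, 0.2039, 0.2491]
tool_rot: [-3.142, 0.001, 0.41]
wrist_force: [-0.2, -1.0, -1.4]
gripper_width: 0.215
grip_force: 39.3
```

>>> nudge_tcp:
  offsets:
    - [0,0,0,0]
    - [0,0,0,0]
    - [0,0,0,0]

```text
time_s: 23.65
ee_pos: [0.5993, 0.2032, 0.2496]
tool_rot: [-3.142, -0.0, 0.409]
wrist_force: [0.0, -0.3, -0.5]
gripper_width: 0.213
grip_force: 39.3
```

```bash
python3 -c "
from h import *
delta([.5995,.204,.25])
c=env.camera('wrist');d=env.camera('top');cv2.imwrite('pics/w4.png',np.hstack([cv2.resize(c['pixels'],(400,300)),cv2.resize(d['pixels'][130:310,100:340],(400,300))]))"
```

```text
shift [ 0.0004 -0.0006 -0.0004] rot [-3.142 -0.     0.409]
```

View pics/w4.png

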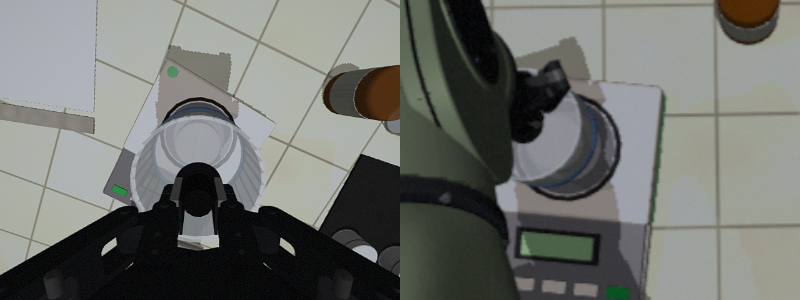

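The left half shows the cover held level over the balance. The right half (top view) shows its rim over the collar. I'm lowering it to just above the collar.

In the tool's units: 0.025 m is 0.5, 0.008 m is 0.16.

>>> nudge_tcp:
  offsets:
    - [0.006,-0.01,0.3,0]
    - [0,0,0.5,0]
    - [0,0,0.5,0]
    - [0,0,0.36,0]
    - [0,0,0.16,0]
    - [0,0,0,0]
    - [0,0,0,0]
    - [0,0,0,0]

```text
time_s: 24.55
ee_pos: [0.5999, 0.2045, 0.1593]
tool_rot: [-3.142, -0.001, 0.41]
wrist_force: [0.1, -0.3, -1.0]
gripper_width: 0.215
grip_force: 39.3
```

```bash
python3 -c "
from h import *
delta([.5995,.204,.1535])
c=env.camera('wrist');cv2.imwrite('pics/w5.png',cv2.resize(c['pixels'][120:420,140:500],None,fx=2,fy=2))"
```

```text
shift [-0.0006  0.0003  0.0058] rot [-3.142e+00 -1.000e-03  4.100e-01]
```

View pics/w5.png

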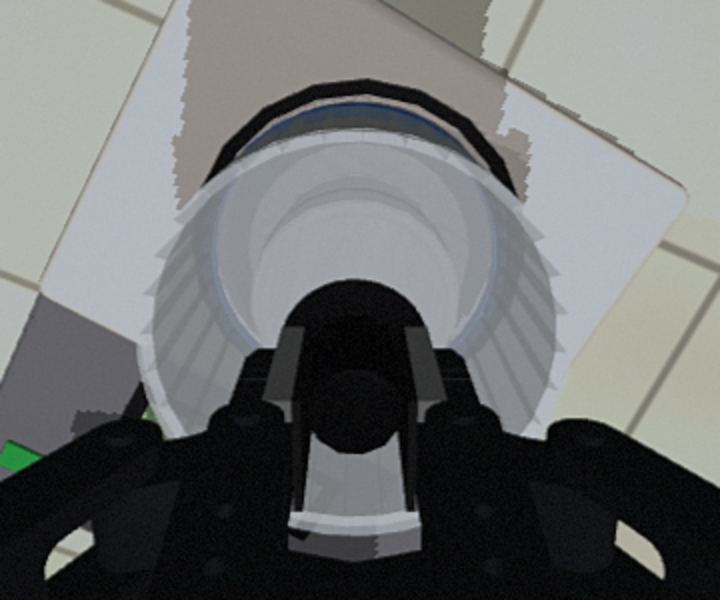

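The cover hangs level, with its blue rim just inside the black collar's arc. The rim's far edge is near crop (362,102) and the collar's outer far edge near (364,80).

Run:
```python
from h import *
o,p,R=pose(); c=env.camera("wrist"); px=c["pixels"].astype(int); g=px.sum(2)/3
def fit(P):
    P=np.array(P); s=np.linalg.lstsq(np.c_[2*P,np.ones(len(P))],(P**2).sum(1),rcond=None)[0]; return s[:2],np.sqrt(s[2]+s[:2]@s[:2])
def fixr(P,r):
    from scipy.optimize import least_squares
    P=np.array(P); return least_squares(lambda s:np.hypot(*(P-s).T)-r,[.6,.204]).x
C=[];B=[]
for u in range(268,375,3):      # scan each column from the top: collar outer edge, then blue rim's outer edge
    col=g[150:230,u]; v=np.flatnonzero(col<55)
    if len(v): C.append(ray(c,(u,150+v[0]-.5),.061)[:2])
    bl=px[150:200,u,0]-px[150:200,u,2]; w=np.flatnonzero(bl>35)
    if 290<u<350 and len(w): B.append(ray(c,(u,150+w[0]-.5),p[2]-.0895+.004)[:2])
print(len(C),fit(C)); sc=fixr(C,.0600); print("seat",sc)
print(len(B),fit(B) if len(B)>3 else 0); rc=fixr(B,.0525); print("rim",rc)
print("tool-axes correction",(R.T@np.r_[sc-rc,0]).round(4), p)
```

```text
36 (array([0.59972181, 0.20407616]), np.float64(0.06011325903191271))
seat [0.59983182 0.20412054]
20 (array([0.60186155, 0.20631936]), np.float64(0.05028559797417225))
rim [0.59973907 0.2055119 ]
tool-axes correction [-0.0005  0.0013 -0.    ] [0.59979299 0.20454968 0.15920448]
```

In the tool's units: 0.004 m is 0.08, 0.0007 m is 0.014.

>>> nudge_tcp:
  offsets:
    - [-0.008,0.014,0.06,0]
    - [0,0,0.08,0]
    - [0,0,0.06,0]
    - [0,0,0,0]
    - [0,0,0,0]

```text
time_s: 25.15
ee_pos: [0.5994, 0.2036, 0.1482]
tool_rot: [-3.141, 0.0, 0.41]
wrist_force: [0.3, -0.6, -1.1]
gripper_width: 0.213
grip_force: 39.3
```

>>> nudge_tcp:
  offsets:
    - [0,0,0.04,0]
    - [0,0,0.02,0]
    - [0,0,0,0]

```text
time_s: 25.45
ee_pos: [0.5993, 0.2036, 0.1451]
tool_rot: [-3.141, 0.0, 0.41]
wrist_force: [-0.1, -0.0, -1.0]
gripper_width: 0.218
grip_force: 39.3
```

In the tool's units: 0.0007 m is 0.014.

>>> nudge_tcp:
  offsets:
    - [0,0,0.014,0]
    - [0,0,0,0]
    - [0,0,0,0]

```text
time_s: 25.75
ee_pos: [0.5994, 0.2037, 0.1447]
tool_rot: [-3.141, -0.0, 0.41]
wrist_force: [-0.2, 0.2, -0.7]
gripper_width: 0.22
grip_force: 39.4
```

>>> nudge_tcp:
  offsets:
    - [0,0,0.014,0]
    - [0,0,0,0]
    - [0,0,0,0]

```text
time_s: 26.05
ee_pos: [0.5995, 0.2037, 0.1446]
tool_rot: [-3.141, -0.001, 0.41]
wrist_force: [-3.5, -0.4, 9.8]
gripper_width: 0.216
grip_force: 40.6
```

>>> nudge_tcp:
  offsets:
    - [0,0,0,0]

```text
time_s: 26.15
ee_pos: [0.5995, 0.2037, 0.1446]
tool_rot: [-3.141, -0.001, 0.41]
wrist_force: [-3.3, 0.3, 10.2]
gripper_width: 0.218
grip_force: 40.6
```

The rim is on the deck (TCP .1446 − .0895 = .0551). I'm relaxing the pressure and releasing.

In the tool's units: -0.0005 m is -0.01.

>>> nudge_tcp:
  offsets:
    - [0,0,-0.01,0]
    - [0,0,0,0]

```text
time_s: 26.35
ee_pos: [0.5995, 0.2037, 0.1446]
tool_rot: [-3.141, -0.0, 0.41]
wrist_force: [-2.0, 0.0, 4.5]
gripper_width: 0.219
grip_force: 39.8
```

>>> nudge_tcp:
  offsets:
    - [0,0,0,0]
    - [0,0,0,0]
    - [0,0,0,0]
    - [0,0,0,0]
    - [0,0,0,0]
    - [0,0,0,0]
    - [0,0,0,0]
    - [0,0,0,0]
  aperture: 1.0

```text
time_s: 27.15
ee_pos: [0.5994, 0.2036, 0.1444]
tool_rot: [-3.141, 0.0, 0.41]
wrist_force: [-0.3, 0.2, -0.2]
gripper_width: 0.999
grip_force: 0.0
```

>>> nudge_tcp:
  offsets:
    - [0,0,-0.2,0]
    - [0,0,-0.6,0]
    - [0,0,-0.8,0]
    - [0,0,-0.8,0]
    - [-0.8,0,0,0]
    - [-0.8,0.4,0,0]
    - [-0.8,0.4,0,0]
    - [-0.8,0.4,0,0]

```text
time_s: 27.95
ee_pos: [0.4752, 0.0837, 0.2652]
tool_rot: [3.141, -0.001, 0.41]
wrist_force: [1.1, -2.2, -0.1]
gripper_width: 1.003
grip_force: 0.0
```

>>> nudge_tcp:
  offsets:
    - [-0.8,0.4,0,0]
    - [-0.8,0.4,0,0]
    - [0,0,0,0]
    - [0,0,0,0]

```text
time_s: 28.35
ee_pos: [0.4193, 0.0159, 0.2653]
tool_rot: [3.141, -0.002, 0.409]
wrist_force: [0.0, -0.1, 0.0]
gripper_width: 1.001
grip_force: 0.0
```

```bash
python3 -c "
from h import *
c=env.camera('scene');d=env.camera('top');cv2.imwrite('pics/f.png',np.hstack([cv2.resize(c['pixels'][180:340,110:500],(400,164)),cv2.resize(d['pixels'][130:310,100:500],(400,164))]).repeat(1,0)); cv2.imwrite('pics/f.png',np.vstack([cv2.resize(c['pixels'][180:340,110:500],(700,287)),cv2.resize(d['pixels'][130:310,100:510],(700,307))]))
np.save('d.npy',d['pixels'])"
```

```text
(no output)
```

View pics/f.png

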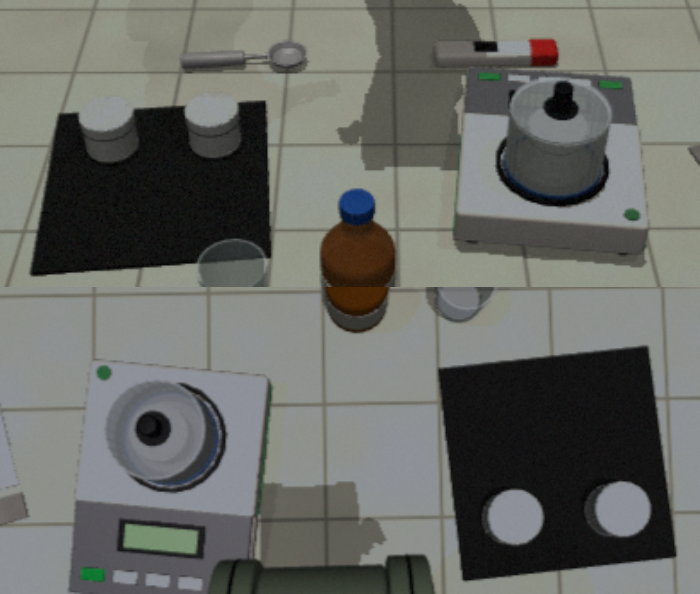

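Both views show the cover standing level inside the collar with the tin under it, both empty tins upright on the mat, and everything else in place. I'm handing in.

```bash
python3 -c "
from plant import env
print(env.finish_job())"
```

```text
the job is handed in; nothing more can be done
None
```

I handed the job in at about 28 s; no verdict came back, but the last camera views show the loaded tin (about 2.9 N by feel) on the pan, the cover level in its seat, both empty tins upright on the mat and the rest apparently undisturbed.

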